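# Show the printed gear to the inspection camera

## Robot

A 6-joint arm with a two-finger parallel gripper is mounted at the origin on a cart in front of the work surface, level with it; the furniture and walls round the work are solid. World frame = base frame: x ahead of the robot, y to its left, z up, the work surface at z = 0. Lengths are in m, angles in degrees, forces in N, time in s.
With the tool pointing down it reaches from about 0.3 to 0.775 m from the base axis. Payload 14.6 kg.
Tool frame: the origin (TCP) lies midway between the tips of the shut fingers; the grasp point (between the pads) lies 19 mm behind it (r.hold_point_z is the distance from the TCP to the grasp point, in m); z points along the fingers, y is the line along which they close (so a half turn about z gives the same grasp; the last joint's range is limited). The gripper opens to 94 mm and grips with 3 to 60 N. Pads are 16 mm wide; open, the fingers measure 119 mm over their backs; the gripper's body (75 mm by 177 mm) begins 78 mm behind the grasp point.
Start: joints at [-74.232, 17.183, 87.147, -0, 75.671, -3.816], TCP at [0.184, -0.518, 0.205] pointing down, gripper open.
Joint ranges: [-173.82, 173.82], [-45.26, 126.66], [13.44, 144.39], [-59.66, 239.66], [0, 175.72], [-146.38, 146.38]. Speed limits (degrees/s): [127.2, 127.2, 147.25, 180, 180, 180].

## Interface

Orientations are given as [roll, pitch, yaw] about the fixed x, y, z axes, in that order (R = Rz(yaw) Ry(pitch) Rx(roll)).
In Python, from plant import r, vision gives the robot as it stands.
- The arm moves only by the tool move_arm, never from a script. Its argument "deltas" is one flat list of numbers, 5 for each row, row after row: the opening, from -1 (shut) to 1 (fully open), then the shift along the tool's x, y, z in cm, then the turn about the tool's z in degrees. A call has 1 to 20 rows; each row is the pose to reach, as a shift and turn from the pose commanded when the call began, along the tool's axes at that moment; what a row does not reach only later rows make up. A row lasts 1/10 s, in which the tool goes at most 50 mm and 8.59 degrees, less where a joint would pass 70% of its speed; a pose out of reach is approached as far as the arm can. A call with a gripper value outside its range is refused whole. The fingers move at their own pace and stop on an object; the grip force is fixed at half the most. Time passes only in rows, so rows that repeat a pose let the fingers close. It gives the time, the measured TCP pose, the force, the opening and the grip force at its end, in the units of the state.
- r.get_obs(): the state, without advancing time (a new reading comes with each control period).
- vision.grab_frame(name): name is "side" or "top"; returns (picture, depth): 480x640x3 uint8, red, green, blue; 480x640 float32, m along the optical axis (not along the pixel's ray), 0 where there is no reading.
- vision.get_calibration(name): a dict with "K" (3x3 intrinsics, pixels), "R" (3x3) and "t" (3): a world point X has camera coordinates R X + t. Camera axes: x right, y down, z forward; pixel columns grow to the right and rows downward; lengths in m; the calibration is good to about 2 mm. A picture is of the moment at which its call begins. get_calibration takes no time and is no camera call.
- r.sign_off(): hands the job in; it is judged then, once.
Trained networks look in the newest picture that a camera, given by its name, has taken for a name from the list of things; names that differ only in an ending like _2 or _b are one class to them, and where a whole thing is asked for, a point or a joint stands for the part that bears it (a point fixed in the world has none). Each returns a list of dicts, best first, with "confidence" (0 to 1); they miss things now and then, are a little off and sometimes report something else, mostly with a low value. They report only what shows in the picture. A call takes as long as a camera call. They do not tell look-alikes from the thing itself.
- vision.spot_in(camera, name): "xy" ([column, row] in pixels, amid what is visible of it).
The state is a dict: "clock": time; "joint_pos": joint angles; "qd": joint speeds; "joint_efforts": joint torques, N m; "tcp_pos": TCP position; "tool_rot": TCP orientation; "ft_force": force on the tool from outside, world axes, zero at the start; "wrist_torque": the same for the moment, N m; "gripper_width": finger opening in m; "grip_force": force on a finger pad.
Only numpy, scipy, OpenCV 4.12 (cv2) and the standard library are available. Lean on these libraries where they do the work, as an engineer would, in place of code of your own. Each camera call takes 0.05 s, during which the arm holds its last target. There are 200 camera calls.

## Task

Pick the smaller of the two grey printed gears (the 32 mm one) out of the steel tray and hold it up in the air to the tilted inspection camera: underside towards the lens and square to it, its centre on the lens axis, 10 cm out from the front glass (level with the red ball on the camera's focus pin). Do not bump the camera or change its tilt, and leave the tray, the other gears and the rest of the bench as they are. Finish with the gripper still holding the gear there, steady; do not put it down.

Things in the scene. Friction and masses are not known exactly. Their poses are not given: they have to be found in the camera images.
- gear_grey: The gear to show: the smaller GREY printed gear, 32 mm across the teeth, toothed part 10 mm high with a narrower hub on top (14 mm overall). About 20 to 30 g. Origin: centre of its underside; z up out of the hub side. It lies flat, hub up, on the tray floor in one of three places in a row along the tray's length (which one varies). Grip across the toothed rim from above.
- gear_big: Bystander in the tray: the larger grey printed gear, 52 mm across, 18 mm high. Origin: centre of its underside.
- gear_beige: Bystander in the tray: small beige printed gear, 24 mm across, 16 mm high. Origin: centre of its underside.
- tray: Loose steel tray, 111 mm (its x) by 191 mm (its y), 26 mm high; floor 2 mm thick; inside 102 x 182 mm. Origin: centre of its underside, on the bench. The gears stand in a row along its y, 58 mm apart, on its middle line; 25 mm or more is free on both sides of the 32 mm gear along x. A tall machine stands behind it (from x = 0.57, y > 0.1); tilt the gripper clear of it, as at (0.43, 0.0).
- inspection_camera: Foot and yoke of the fixed inspection camera: dark steel foot 110 x 120 x 12 mm, two aluminium cheeks up to 92 mm high, carrying a black barrel with a white ring light (64 mm across) that looks upward and leans over towards the robot side. Origin: centre of the foot's underside; its -x is the side to which the barrel leans; z up. The hinge lies 78 mm above the origin.
- cam_head (a joint): Lean of the camera barrel: 0 = looks straight up, positive = leans towards the foot's -x (rad). Starts between 0.25 and 0.65; a stiff friction hinge that stays as set. Do not change it.
- lens (a point): Middle of the camera's front glass, 45 mm out from the hinge along the barrel. Its z axis is the lens axis, pointing out of the glass (upward, leaning); it turns with the barrel.
- focus (a point): Where the centre of the gear's underside must be held: on the lens axis, 100 mm out from the front glass, in empty air. Same axes as lens (z points away from the glass). A thin steel focus pin stands up 60 mm beside the axis, on this frame's -y side, and ends in a 10 mm red ball exactly level with this point.
- jar: Bystander: small orange jar with black cap, 48 mm across, 62 mm high. Origin: centre of its underside.
- timer: Bystander: white bench timer, 66 x 66 x 24 mm. Origin: centre of its underside.
- arch: Bystander: beige printed horseshoe part, 56 x 63 x 20 mm, on the bench. Origin: centre of its underside.
- caliper: Bystander: caliper, 64 x 210 x 15 mm, lying on the bench. Origin: centre of its underside.
Things that resemble listed ones, but are neither listed nor needed, are in the scene too. What is shaped like the inspection_camera but yellow is not meant.

How it is judged (in metres and radians):
On the way:
1. the gear is gripped and lifted clear of the tray (its underside more than 80 mm above the bench) (height (world z) of gear_grey above 0.08 m and contact force between the fingers and gear_grey above 0.5 N and contact force between gear_grey and tray below 0.05 N), for 0.2 s.
At the end, for the whole second after the job is handed in: The 32 mm grey gear is held by the gripper in the air, hub side up and underside to the lens, the centre of its underside within 20 mm of the focus point and its axis within 0.2 rad (11 degrees) of the lens axis, still (under 0.02 m/s and 0.3 rad/s), not touching the camera (distance between gear_grey and focus below 0.02 m and angle between the z axis of gear_grey and the z axis of focus, either way round below 0.2 rad and angle between gear_grey's own z axis and vertical below 1 rad and contact force between the fingers and gear_grey above 0.5 N and contact force between gear_grey and inspection_camera below 0.05 N and linear speed of gear_grey below 0.02 m/s and angular speed of gear_grey below 0.3 rad/s); the arm keeps its last pose, push and grip.
It fails at once if the camera is bumped (over 3 N) or its lens shifted by more than 5 mm (contact force between inspection_camera and anything else above 3 N or distance of lens from where it was at the start of the episode above 0.005 m).
It fails at once if the tray, another gear or another thing on the bench is shifted by more than 25 mm (distance of any of tray, gear_big, gear_beige, jar, timer, arch, caliper from where it was at the start of the episode above 0.025 m).
It also fails if it takes over 35 s, if anything falls off the work surface, if the arm or the gripper's body presses on something with over 40 N, if the wrist force passes 120 N, or if a joint passes its speed limit or range.

## Working session

There is one attempt and no reset: what is moved stays moved. The work goes in short steps, Python scripts to look and compute and a tool call to move; the robot and the scene stay as the last step left them, time stands still between calls to the robot, and variables do not carry over. Pictures are saved under pics/ and viewed, at most 10 in all, crops included, and the job is handed in when it is done.

Besides the shell and the picture viewer there is one more tool, called after "Emit:" as name(argument=value, ...), one argument or row to a line, values as JSON. move_arm: Moves the arm, as the interface text tells. Its arguments: {"type":"object","properties":{"deltas":{"type":"array"}},"required":["deltas"]}

```bash
mkdir -p pics; ls; python3 - <<'E'
from plant import r, vision
import cv2,numpy as np
for c in("side","top"):
    im,d=vision.grab_frame(c); cv2.imwrite(f"pics/{c}0.png",im[:,:,::-1]); np.savez(f"{c}0.npz",im=im,d=d,**vision.get_calibration(c))
    for n in("gear_grey","gear_big","gear_beige","tray","inspection_camera","lens"):
        print(c,n,[(np.round(o["xy"]).tolist(),round(o["confidence"],2)) for o in vision.spot_in(c,n)][:4])
print(r.get_obs(), r.hold_point_z)
E
```

```text
pics
side gear_grey [([319.0, 329.0], 0.69)]
side gear_big [([293.0, 362.0], 0.7)]
side gear_beige []
side tray [([304.0, 341.0], 0.69)]
side inspection_camera [([322.0, 222.0], 0.87), ([294.0, 258.0], 0.74)]
side lens [([328.0, 206.0], 0.95), ([298.0, 237.0], 0.92)]
top gear_grey [([272.0, 279.0], 0.51)]
top gear_big [([232.0, 283.0], 0.7)]
top gear_beige [([252.0, 282.0], 0.64), ([419.0, 289.0], 0.46)]
top tray [([255.0, 282.0], 0.94)]
top inspection_camera [([337.0, 212.0], 0.68), ([418.0, 195.0], 0.66), ([412.0, 200.0], 0.63)]
top lens [([341.0, 207.0], 0.8), ([416.0, 197.0], 0.69)]
{'clock': 0.7, 'joint_pos': array([-7.42334862e+01,  1.71840352e+01,  8.71467025e+01,  3.33310145e-04,
        7.56704677e+01, -3.81532138e+00]), 'qd': array([-0.04093744,  0.03626635,  0.029023  , -0.00830019, -0.03603928,
       -0.03113262]), 'joint_efforts': array([ 7.62227246e-04, -5.31572735e+01, -3.52875566e+01,  7.09297042e-02,
        2.13152199e-02, -2.97914823e-05]), 'tcp_pos': array([ 0.18433572, -0.51818063,  0.20543702]), 'tool_rot': array([-1.79998819e+02, -4.02431769e-04,  1.95817527e+01]), 'ft_force': array([-0.48994205, -0.73785896,  0.10473037]), 'wrist_torque': array([-0.025937  , -0.01494701, -0.04463093]), 'grip_force': 0.0, 'gripper_width': 0.09399026142231275} 0.0188
```

View pics/side0.png

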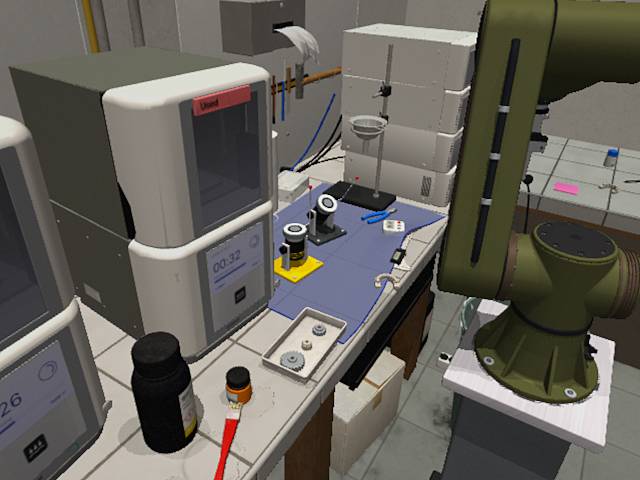

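View pics/top0.png

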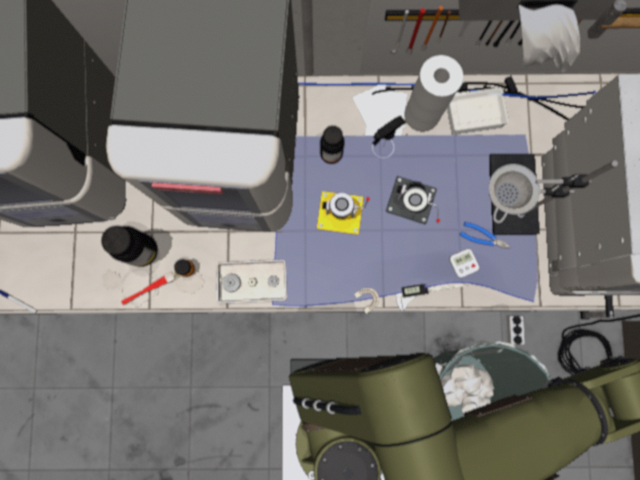

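Side view: the tray holds the big gear (293,360), a small one (307,344) and a third (319,329). There are two cameras: a dark-footed one at (325,215) and a yellow-footed decoy at (295,250). In the top view the gears are at (232,283), (252,282) and (272,281), the dark-footed camera is at (412,200) and the yellow one at (340,210).

```bash
cat > h.py <<'E'
import numpy as np,cv2
def load(c,i=0):
    z=np.load(f"{c}{i}.npz"); d=z["d"]; v,u=np.mgrid[:480,:640]
    P=np.stack([u,v,np.ones_like(u)],-1)@np.linalg.inv(z["K"]).T*d[...,None]
    W=(P-z["t"])@z["R"]; W[d==0]=np.nan
    return z["im"],W,z
def proj(z,X):
    p=z["K"]@(z["R"]@np.array(X)+z["t"]); return p[:2]/p[2]
def pix_at_z(z,uv,h):
    ray=z["R"].T@np.linalg.inv(z["K"])@np.array([*uv,1]); C=-z["R"].T@z["t"]
    return C+ray*(h-C[2])/ray[2]
E
python3 - <<'E'
from h import *
np.set_printoptions(precision=4,suppress=True)
for c,pts in(("side",[(319,329),(307,344),(293,360),(328,206),(325,235),(358,178)]),("top",[(272,281),(252,282),(232,283),(416,199),(395,215),(438,220),(228,295),(282,268)])):
    im,W,z=load(c); print(c,"campos",-z["R"].T@z["t"],"fx",z["K"][0,0])
    for u,v in pts: print((u,v),W[v,u],"ray@z=.016",pix_at_z(z,(u,v),.016))
a=load("top")[0]; b=load("side")[0]
t1=cv2.resize(a[255:305,215:295],(800,500),interpolation=cv2.INTER_CUBIC)[:,:,::-1]
def R(x,w,h): return cv2.resize(x,(w,h),interpolation=cv2.INTER_CUBIC)[:,:,::-1]
m=np.vstack([np.hstack([R(a[261:301,215:295],400,200),R(a[165:245,380:450],400,200*2)[:200*2][:200]]),np.zeros((1,800,3),np.uint8)])
top=np.hstack([R(a[255:305,210:295],400,235),R(b[305:385,255:355],400,235)])
bot=np.hstack([R(a[170:235,380:450],400,360),R(b[170:250,285:374],400,360)])
cv2.imwrite("pics/crop.png",np.vstack([top,bot]))
E
```

```text
side campos [0.0203 0.9145 0.7502] fx 478.76555559395746
(319, 329) [0.4268 0.1926 0.0171] ray@z=.016 [0.4274 0.1916 0.016 ]
(307, 344) [0.4225 0.2505 0.0194] ray@z=.016 [0.4244 0.2474 0.016 ]
(293, 360) [0.4207 0.308  0.0212] ray@z=.016 [0.4235 0.3037 0.016 ]
(328, 206) [ 0.6266 -0.1855  0.1126] ray@z=.016 [ 0.7186 -0.3522  0.016 ]
(325, 235) [ 0.6287 -0.1788  0.0164] ray@z=.016 [ 0.6291 -0.1795  0.016 ]
(358, 178) [ 0.7201 -0.5747  0.0381] ray@z=.016 [ 0.7418 -0.6209  0.016 ]
top campos [0.3212 0.0581 1.5476] fx 555.688054046477
(272, 281) [0.4303 0.1877 0.0012] ray@z=.016 [0.4293 0.1864 0.016 ]
(252, 282) [0.4275 0.2428 0.0058] ray@z=.016 [0.4268 0.2416 0.016 ]
(232, 283) [0.4248 0.2976 0.0103] ray@z=.016 [0.4244 0.2967 0.016 ]
(416, 199) [ 0.6367 -0.2001  0.1115] ray@z=.016 [ 0.6576 -0.2173  0.016 ]
(395, 215) [ 0.6141 -0.1584  0.0065] ray@z=.016 [ 0.6123 -0.1571  0.016 ]
(438, 220) [ 0.5643 -0.2369  0.199 ] ray@z=.016 [ 0.5973 -0.2769  0.016 ]
(228, 295) [ 0.3925  0.3107 -0.006 ] ray@z=.016 [0.3915 0.3072 0.016 ]
(282, 268) [ 0.4666  0.16   -0.0002] ray@z=.016 [0.4651 0.159  0.016 ]
```

View pics/crop.png

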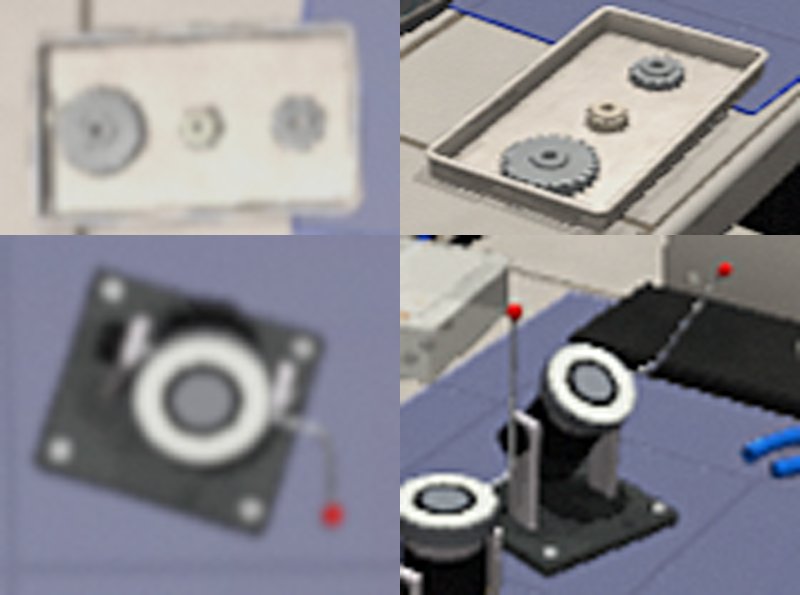

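```bash
python3 - <<'E'
from h import *
from scipy.optimize import least_squares
np.set_printoptions(precision=4,suppress=True)
zt=load("top")[2]; zs=load("side")[2]
zt={k:zt[k] for k in "KRt"}; zs={k:zs[k] for k in "KRt"}
def geo(p):
    ox,oy,s,a=p; X=np.array([np.cos(s),np.sin(s),0]);Y=np.array([-np.sin(s),np.cos(s),0]);Z=np.array([0,0,1.])
    L=-np.sin(a)*X+np.cos(a)*Z; o=np.array([ox,oy,0]); le=o+.078*Z+.045*L
    c=lambda i,j:o+.055*i*X+.06*j*Y+.012*Z
    return o,le,le+.1*L,le+.1*L-.06*Y,L,c
obs=[("t",(397,176),lambda g:g[5](1,1)),("t",(436.9,187.7),lambda g:g[5](1,-1)),("t",(426,223.8),lambda g:g[5](-1,-1)),("t",(386.5,211.5),lambda g:g[5](-1,1)),
("t",(415.4,199.8),lambda g:g[1]),("t",(438.1,220.5),lambda g:g[3]),("s",(327.7,202.2),lambda g:g[1]),("s",(357.3,177.8),lambda g:g[3]),("s",(346.4,231.6),lambda g:g[5](-1,-1)),("s",(317.3,245.1),lambda g:g[5](-1,1))]
f=lambda p:np.concatenate([proj(zt if c=="t" else zs,q(geo(p)))-uv for c,uv,q in obs])
s=least_squares(f,[.63,-.2,0,.4],loss="soft_l1"); g=geo(s.x)
print(s.x,np.degrees(s.x[2:])); print(f(s.x).reshape(-1,2)); print("lens",g[1],"focus",g[2],"ball",g[3],"L",g[4])
E
```

```text
[ 0.6574 -0.2047 -0.318   0.5771] [-18.2219  33.0636]
[[-0.4598 -1.0089]
 [ 0.3097 -0.0383]
 [ 0.2494  0.3602]
 [-1.2579 -0.2591]
 [-0.2594 -0.1754]
 [-0.0189 -0.206 ]
 [ 0.1267  0.7578]
 [ 0.0377  0.0514]
 [ 1.0794 -0.3971]
 [ 0.7798 -1.4754]]
lens [ 0.6341 -0.197   0.1157] focus [ 0.5823 -0.18    0.1995] ball [ 0.5635 -0.237   0.1995] L [-0.5182  0.1706  0.8381]
```

Candidates: big grey (232,283), beige (252,282) and small grey (272,281) in the top view. The crop confirms that the grey gear at (272,281) is the 32 mm one: grey, with a hub, at about (0.428, 0.189). The dark-footed camera at (415,200) is the target, leaning 33°. The focus fits at (0.582, -0.180, 0.200), and it matches the depth reading at the ball.

First I'll move above the gear.

Emit:
move_arm(
  deltas=[0.15,46.7,-58.4,0,-73,0.15,46.7,-58.4,0,-73,0.15,46.7,-58.4,0,-73,0.15,46.7,-58.4,0,-73,0.15,46.7,-58.4,0,-73,0.15,46.7,-58.4,0,-73,0.15,46.7,-58.4,0,-73,0.15,46.7,-58.4,0,-73,0.15,46.7,-58.4,0,-73,0.15,46.7,-58.4,0,-73,0.15,46.7,-58.4,0,-73,0.15,46.7,-58.4,0,-73,0.15,46.7,-58.4,0,-73,0.15,46.7,-58.4,0,-73,0.15,46.7,-58.4,0,-73,0.15,46.7,-58.4,0,-73,0.15,46.7,-58.4,0,-73,0.15,46.7,-58.4,0,-73,0.15,46.7,-58.4,0,-73,0.15,46.7,-58.4,0,-73],
)

```text
clock: 2.7
tcp_pos: [0.4286, 0.1877, 0.2058]
tool_rot: [180.0, -0.0, 92.5]
ft_force: [-0.7, 0.5, 0.6]
gripper_width: 0.0542
grip_force: 0.0
```

Emit:
move_arm(
  deltas=[0.15,0,0,15,0,0.15,0,0,15,0,0.15,0,0,15,0,0.15,0,0,15,0,0.15,0,0,15,0],
)

```text
clock: 3.2
tcp_pos: [0.429, 0.1884, 0.0567]
tool_rot: [-180.0, 0.0, 92.5]
ft_force: [-1.0, -0.7, 1.8]
gripper_width: 0.054
grip_force: 0.0
```

```bash
python3 - <<'E'
from h import *
from plant import r, vision
ims=[]
o=r.get_obs(); print(o["tcp_pos"])
for c,(a,b) in(("side",(319,329)),("top",(272,281))):
    im,d=vision.grab_frame(c); np.savez(f"{c}1.npz",im=im,d=d,**vision.get_calibration(c))
    z=np.load(f"{c}1.npz"); print(c,[proj(z,o["tcp_pos"]+[0,0,k]) for k in(0,-.04)], [(x["xy"],x["confidence"]) for x in vision.spot_in(c,"gear_grey")])
    ims.append(cv2.resize(im[b-50:b+40,a-40:a+40],(400,450),interpolation=cv2.INTER_CUBIC)[:,:,::-1])
cv2.imwrite("pics/c1.png",np.hstack(ims))
E
```

```text
[0.42901726 0.18837133 0.0566882 ]
side [array([319.69921751, 314.01964226]), array([319.12948791, 327.7180679 ])] [([317.9, 332.0], 0.62)]
top [array([270.01524793, 280.03711797]), array([271.27621405, 281.07902397])] []
```

View pics/c1.png

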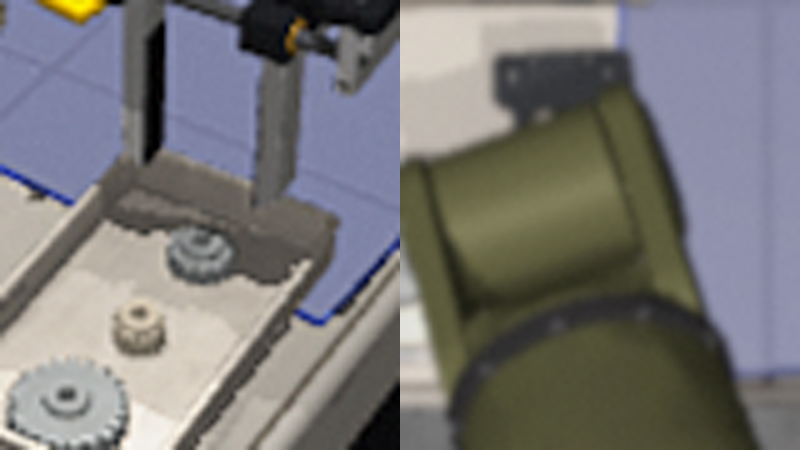

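The side crop shows the open fingers straddling the small grey gear at about (319,330), with the tip midpoint straight above its hub. I'll descend and close.

Emit:
move_arm(
  deltas=[0.15,0,0,3,0,0.15,0,0,5.1,0,0.15,0,0,5.1,0,0.15,0,0,5.1,0,-0.7,0,0,5.1,0,-1,0,0,5.1,0,-1,0,0,5.1,0,-1,0,0,5.1,0,-1,0,0,5.1,0,-1,0,0,5.1,0],
)

```text
clock: 4.4
tcp_pos: [0.429, 0.1887, 0.0051]
tool_rot: [179.9, -0.0, 92.6]
ft_force: [-1.1, -0.5, 6.6]
gripper_width: 0.0304
grip_force: 30.0
```

Emit:
move_arm(
  deltas=[-1,0,0,-3,0,-1,0,0,-7,0,-1,0,0,-12,0,-1,0,0,-17,0,-1,0,0,-22,0,-1,0,0,-25,0,-1,0,0,-25,0,-1,0,0,-25,0],
)

```text
clock: 5.2
tcp_pos: [0.4284, 0.1885, 0.2542]
tool_rot: [180.0, -0.0, 92.6]
ft_force: [-1.1, -0.1, -0.7]
gripper_width: 0.0309
grip_force: 30.0
```

```bash
python3 - <<'E'
from h import *
from plant import r, vision
o=r.get_obs(); print(o["tcp_pos"],o["gripper_width"],o["joint_pos"],o["clock"])
im,d=vision.grab_frame("side"); z=vision.get_calibration("side"); u,v=proj(z,o["tcp_pos"]).astype(int)
cv2.imwrite("pics/s2.png",np.hstack([cv2.resize(im[v-40:v+40,u-40:u+40],(400,400),interpolation=cv2.INTER_CUBIC),cv2.resize(im[300:380,250:330+20],(400,400))])[:,:,::-1])
E
```

```text
[0.42844155 0.18852598 0.25423291] 0.030852526647570554 [1.92655500e+01 4.50813704e+00 9.56549203e+01 1.18046749e-03
 7.98267729e+01 1.66800386e+01] 5.2
```

View pics/s2.png

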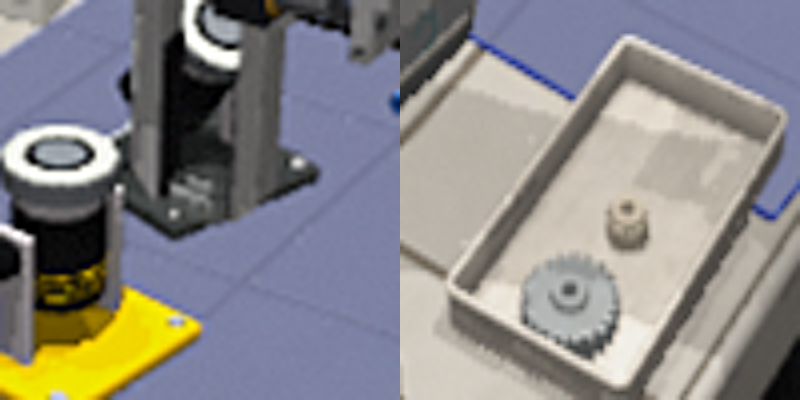

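The gear is gone from the tray, the opening is 30.9 mm and the grip is 30 N, so it is held. The other gears are unmoved. Moves cannot tilt directly, so I'll go in line with the camera's lean direction and try the arm's reach limit, where the tool should give way outward.

Emit:
move_arm(
  deltas=[-1,-33,8.9,-9.6,20.8,-1,-33,8.9,-9.6,20.8,-1,-33,8.9,-9.6,20.8,-1,-33,8.9,-9.6,20.8,-1,-33,8.9,-9.6,20.8,-1,-33,8.9,-9.6,20.8,-1,-33,8.9,-9.6,20.8,-1,-33,8.9,-9.6,20.8,-1,-33,8.9,-9.6,20.8,-1,-33,8.9,-9.6,20.8],
)

```text
clock: 6.25
tcp_pos: [0.5321, -0.1362, 0.3492]
tool_rot: [-179.9, -0.0, 71.8]
ft_force: [0.1, 0.3, -1.1]
gripper_width: 0.0308
grip_force: 30.0
```

Emit:
move_arm(
  deltas=[-1,0,5,0,0,-1,0,10,0,0,-1,0,14,0,0,-1,0,18,0,0,-1,0,21,0,0,-1,0,24,0,0,-1,0,26,0,0,-1,0,28,0,0],
)

```text
clock: 7.05
tcp_pos: [0.7553, -0.2107, 0.3263]
tool_rot: [178.4, -0.1, 71.9]
ft_force: [-1.3, -0.1, 0.6]
gripper_width: 0.031
grip_force: 30.0
```

```bash
python3 - <<'E'
from plant import r
o=r.get_obs(); print(o["tcp_pos"],o["tool_rot"],o["joint_pos"].round(2))
E
```

```text
[ 0.75532324 -0.21073442  0.32626037] [ 1.78381135e+02 -8.25264838e-02  7.18815068e+01] [-1.829e+01  5.447e+01  1.361e+01  9.000e-02  1.103e+02 -1.400e-01]
```

Emit:
move_arm(
  deltas=[-1,0,10,0,0,-1,0,20,0,0,-1,0,25,0,0,-1,0,25,0,0],
)

```text
clock: 7.45
tcp_pos: [0.7827, -0.2261, 0.2805]
tool_rot: [176.3, -0.1, 71.8]
ft_force: [-0.8, 0.4, -1.2]
gripper_width: 0.0307
grip_force: 30.0
```

```bash
python3 - <<'E'
from plant import r
o=r.get_obs(); print(o["tcp_pos"],o["tool_rot"],o["joint_pos"].round(2))
E
```

```text
[ 0.78270061 -0.22608234  0.28047958] [ 1.76334123e+02 -1.44726989e-01  7.18052039e+01] [-18.75  57.91  13.49   0.19 104.94  -0.49]
```

Emit:
move_arm(
  deltas=[-1,0,-10,-8,0,-1,0,-10,-8,0,-1,0,-10,-8,0,-1,0,-10,-8,0],
)

```text
clock: 7.85
tcp_pos: [0.6799, -0.1924, 0.3615]
tool_rot: [175.9, -0.1, 71.8]
ft_force: [0.3, 0.3, 1.5]
gripper_width: 0.0309
grip_force: 30.0
```

```bash
python3 - <<'E'
from plant import r
o=r.get_obs(); print(o["tcp_pos"],o["tool_rot"],o["joint_pos"].round(2))
E
```

```text
[ 0.67992026 -0.19238981  0.36145107] [ 1.75885194e+02 -1.42820257e-01  7.18114644e+01] [-18.84  34.62  42.34   0.19  98.93  -0.61]
```

The tilt that builds up at the reach limit is kept in the commanded pose, outward as needed. I'll keep going, pushing outward and up along the reach sphere.

Emit:
move_arm(
  deltas=[-1,0,60,-40,0,-1,0,60,-40,0,-1,0,60,-40,0,-1,0,60,-40,0,-1,0,60,-40,0,-1,0,60,-40,0,-1,0,60,-40,0,-1,0,60,-40,0,-1,0,60,-40,0,-1,0,60,-40,0],
)

```text
clock: 8.85
tcp_pos: [0.7203, -0.2149, 0.4185]
tool_rot: [174.5, -0.2, 71.8]
ft_force: [0.9, 0.6, -0.6]
gripper_width: 0.0306
grip_force: 30.0
```

```bash
cat > st.py <<'E'
from plant import r
o=r.get_obs(); print(o["tcp_pos"].round(4),o["tool_rot"].round(2),o["joint_pos"].round(2))
E
python3 st.py
```

```text
[ 0.7203 -0.2149  0.4185] [174.49  -0.19  71.79] [-19.52  47.62  13.44   0.35 113.44  -1.15]
```

Emit:
move_arm(
  deltas=[-1,0,60,-40,0],
)

```text
clock: 8.95
tcp_pos: [0.7231, -0.2169, 0.4251]
tool_rot: [173.0, -0.2, 71.8]
ft_force: [-0.2, 0.4, -0.5]
gripper_width: 0.0307
grip_force: 30.0
```

Emit:
move_arm(
  deltas=[-1,0,60,-10,0],
)

```text
clock: 9.05
tcp_pos: [0.7349, -0.2217, 0.4202]
tool_rot: [171.1, -0.3, 71.8]
ft_force: [-0.3, -1.0, -0.6]
gripper_width: 0.0312
grip_force: 30.0
```

Emit:
move_arm(
  deltas=[-1,0,60,20,0,-1,0,60,20,0],
)

```text
clock: 9.25
tcp_pos: [0.771, -0.235, 0.3674]
tool_rot: [169.7, -0.3, 71.8]
ft_force: [0.0, -0.3, -0.7]
gripper_width: 0.0308
grip_force: 30.0
```

```bash
python3 st.py
```

```text
[ 0.771  -0.235   0.3674] [169.75  -0.31  71.8 ] [-19.75  51.8   13.45   0.59 104.5   -1.32]
```

Emit:
move_arm(
  deltas=[-1,3,60,-25,0],
)

```text
clock: 9.35
tcp_pos: [0.7762, -0.2356, 0.3672]
tool_rot: [168.7, -0.4, 71.8]
ft_force: [0.2, -0.3, -1.3]
gripper_width: 0.0307
grip_force: 30.0
```

Emit:
move_arm(
  deltas=[-1,3,60,-25,0],
)

```text
clock: 9.45
tcp_pos: [0.7802, -0.2351, 0.3815]
tool_rot: [166.5, -0.4, 71.8]
ft_force: [0.0, 0.3, 1.1]
gripper_width: 0.0308
grip_force: 30.0
```

Emit:
move_arm(
  deltas=[-1,3,60,-22,0],
)

```text
clock: 9.55
tcp_pos: [0.7849, -0.2353, 0.3903]
tool_rot: [164.7, -0.4, 71.8]
ft_force: [-0.4, -0.4, -0.7]
gripper_width: 0.0308
grip_force: 30.0
```

Emit:
move_arm(
  deltas=[-1,3,60,-20,0],
)

```text
clock: 9.65
tcp_pos: [0.7903, -0.2357, 0.3964]
tool_rot: [163.0, -0.5, 71.9]
ft_force: [0.3, 0.4, -0.4]
gripper_width: 0.0309
grip_force: 30.0
```

Emit:
move_arm(
  deltas=[-1,3,60,-18,0],
)

```text
clock: 9.75
tcp_pos: [0.7959, -0.2364, 0.4017]
tool_rot: [161.4, -0.5, 71.9]
ft_force: [0.4, 0.6, -0.9]
gripper_width: 0.0309
grip_force: 30.0
```

Emit:
move_arm(
  deltas=[-1,3,60,-16,0],
)

```text
clock: 9.85
tcp_pos: [0.8017, -0.2372, 0.4068]
tool_rot: [159.8, -0.6, 71.9]
ft_force: [0.2, 0.3, -0.5]
gripper_width: 0.0306
grip_force: 30.0
```

```bash
python3 st.py
```

```text
[ 0.8017 -0.2372  0.4068] [159.77  -0.57  71.88] [-19.3   49.74  13.44   0.95  96.6   -0.8 ]
```

Emit:
move_arm(
  deltas=[-1,2,60,-14,0],
)

```text
clock: 9.95
tcp_pos: [0.8074, -0.2387, 0.4119]
tool_rot: [158.1, -0.6, 71.9]
ft_force: [-0.1, 0.4, -1.2]
gripper_width: 0.0309
grip_force: 30.0
```

Emit:
move_arm(
  deltas=[-1,2,60,-12,0],
)

```text
clock: 10.05
tcp_pos: [0.8131, -0.2404, 0.4169]
tool_rot: [156.5, -0.7, 71.9]
ft_force: [-0.2, 1.3, -0.6]
gripper_width: 0.0306
grip_force: 30.0
```

Emit:
move_arm(
  deltas=[-1,2,60,-10,0],
)

```text
clock: 10.15
tcp_pos: [0.819, -0.2421, 0.422]
tool_rot: [154.8, -0.7, 71.9]
ft_force: [-0.2, -0.6, -0.3]
gripper_width: 0.0307
grip_force: 30.0
```

Emit:
move_arm(
  deltas=[-1,2,60,-8,0],
)

```text
clock: 10.25
tcp_pos: [0.825, -0.2437, 0.427]
tool_rot: [153.1, -0.8, 72.0]
ft_force: [0.0, -0.9, -0.4]
gripper_width: 0.0305
grip_force: 30.0
```

Emit:
move_arm(
  deltas=[-1,2,60,-6,0],
)

```text
clock: 10.35
tcp_pos: [0.8311, -0.2454, 0.432]
tool_rot: [151.4, -0.8, 72.0]
ft_force: [0.2, -0.2, 0.1]
gripper_width: 0.0308
grip_force: 30.0
```

Emit:
move_arm(
  deltas=[-1,2,60,-5,0],
)

```text
clock: 10.45
tcp_pos: [0.837, -0.247, 0.4374]
tool_rot: [149.7, -0.9, 72.0]
ft_force: [-0.4, -0.0, -0.0]
gripper_width: 0.0307
grip_force: 30.0
```

Emit:
move_arm(
  deltas=[-1,2,60,-4,0],
)

```text
clock: 10.55
tcp_pos: [0.8425, -0.2485, 0.4434]
tool_rot: [148.0, -0.9, 72.0]
ft_force: [0.2, 0.5, -0.5]
gripper_width: 0.0306
grip_force: 30.0
```

```bash
python3 st.py
```

```text
[ 0.8425 -0.2485  0.4434] [148.02  -0.9   72.04] [-19.27  48.76  13.5    1.46  85.77  -0.74]
```

```bash
cat > go.py <<'E'
from plant import r
import numpy as np
from scipy.spatial.transform import Rotation as Ro
o=r.get_obs(); R=Ro.from_euler("xyz",o["tool_rot"],degrees=True).as_matrix()
L=np.array([-.5182,.1706,.8381]); F=np.array([.5823,-.18,.1995])
g=o["tcp_pos"]+R@[0,0,.0031]
print("ang",np.degrees(np.arccos(-R[:,2]@L)),R[:,2],"dist",np.linalg.norm(g-F))
for k in(.1,0): print(k,(R.T@(F+k*L-g)*100).round(2))
E
python3 go.py
```

```text
ang 1.3483239974306813 [ 0.50798914 -0.15067378 -0.8480828 ] dist 0.36263761095926755
0.1 [ -1.74 -35.88  -3.87]
0 [ -1.89 -35.69   6.13]
```

Emit:
move_arm(
  deltas=[-1,-1.7,-35.9,-3.9,0,-1,-1.7,-35.9,-3.9,0,-1,-1.7,-35.9,-3.9,0,-1,-1.7,-35.9,-3.9,0,-1,-1.7,-35.9,-3.9,0,-1,-1.7,-35.9,-3.9,0,-1,-1.7,-35.9,-3.9,0,-1,-1.7,-35.9,-3.9,0,-1,-1.7,-35.9,-3.9,0,-1,-1.7,-35.9,-3.9,0,-1,-1.7,-35.9,-3.9,0,-1,-1.7,-35.9,-3.9,0],
)

```text
clock: 11.75
tcp_pos: [0.5288, -0.1621, 0.2879]
tool_rot: [148.0, -0.9, 72.0]
ft_force: [1.2, -0.9, 0.1]
gripper_width: 0.031
grip_force: 30.0
```

```bash
python3 st.py; python3 go.py
```

```text
[ 0.5288 -0.1621  0.2879] [148.    -0.89  72.03] [-22.35  -3.1  104.35   4.21  46.94  -6.12]
ang 1.3262608726827232 [ 0.50816675 -0.15095854 -0.84792575] dist 0.10175500643951867
0.1 [-0.03 -0.08  0.18]
0 [-0.18  0.1  10.17]
```

Emit:
move_arm(
  deltas=[-1,0,0,2,0,-1,0,0,4,0,-1,0,0,6,0,-1,-0.1,0,8,0,-1,-0.1,0.1,9,0,-1,-0.2,0.1,9.7,0,-1,-0.2,0.1,10.1,0,-1,-0.2,0.1,10.2,0,-1,-0.2,0.1,10.2,0,-1,-0.2,0.1,10.2,0],
)

```text
clock: 12.75
tcp_pos: [0.5798, -0.1793, 0.2011]
tool_rot: [148.1, -0.9, 72.0]
ft_force: [0.1, -0.7, 1.1]
gripper_width: 0.0307
grip_force: 30.0
```

```bash
python3 go.py; python3 - <<'E'
from h import *
from plant import r, vision
ims=[]
for c,(x,y) in(("side",(340,205)),("top",(425,210))):
    im,d=vision.grab_frame(c); z=vision.get_calibration(c); print(c,proj(z,[.5823,-.18,.1995]),[(q["xy"],q["confidence"]) for q in vision.spot_in(c,"gear_grey")])
    ims.append(cv2.resize(im[y-50:y+50,x-40:x+40],(400,500),interpolation=cv2.INTER_CUBIC)[:,:,::-1])
cv2.imwrite("pics/c3.png",np.hstack(ims))
E
```

```text
ang 1.401949166699735 [ 0.50700606 -0.15040505 -0.84871855] dist 0.0014163295901687216
0.1 [  0.16  -0.06 -10.03]
0 [ 0.01  0.14 -0.03]
side [342.03505044 183.07626566] [([340.8, 181.2], 0.51)]
top [414.69323893 212.92404979] [([410.2, 190.7], 0.23)]
```

View pics/c3.png

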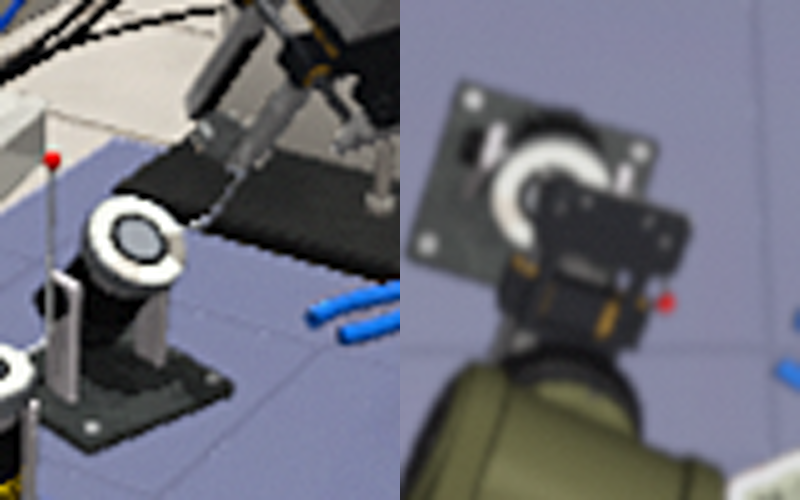

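```bash
python3 - <<'E'
from h import *
from plant import r, vision
im,d=vision.grab_frame("side")
cv2.imwrite("pics/c4.png",cv2.resize(im[160:205,320:380],(800,600),interpolation=cv2.INTER_CUBIC)[:,:,::-1])
E
```

```text
(no output)
```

View pics/c4.png

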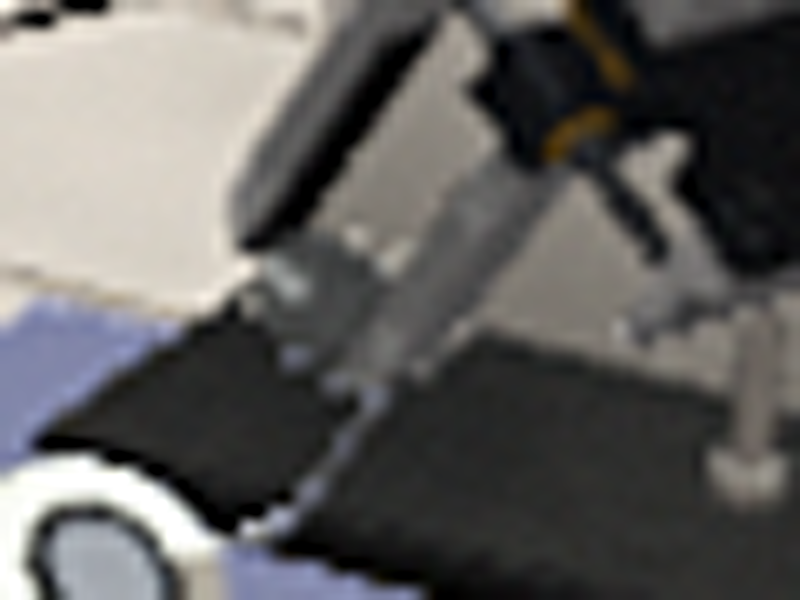

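The gear sits square between the finger tips at about (343,182), on the projected focus point at (342,183). It is clear of the ring light and steady, so I'm handing in.

```bash
python3 -c "
from plant import r
o=r.get_obs(); print(o['clock'],abs(o['qd']).max(),o['grip_force']); print(r.sign_off())"
```

```text
13.0 0.14271836021357992 29.999673664569855
the job is handed in; nothing more can be done
None
```

I handed the job in at 13.0 s: the 32 mm grey gear is held at the focus point, by my estimate 1.4 mm off centre and 1.4° off the lens axis, gripped at 30 N and steady; the result was not reported back.

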